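# Click the lantern torch's button in and stow it

### The job

Take the yellow lantern torch out of its grey charging stand, click its red top button until it stays down (you cannot see what phase the catch inside is in, so feel or look where the button rests after each click and leave it in), and stow the torch upright in the middle of the bamboo pocket, resting on the pocket's floor. The stand and the pocket are walled on different sides, so on the way set the torch down standing on the bare ledge, let go and take hold of it the other way. Keep the torch upright all along, and leave the saucer, the canister and the coin purse where they are.

Things in the scene. Friction and masses are not known exactly. Their poses are not given: they have to be found in the camera images.
- torch: Loose yellow lantern torch, an upright box 34 (its x) x 56 (its y) x 100 (z) mm, about 110 to 230 g; origin at the centre of its underside, z up. It can stand on the ledge by itself. Flat round lens on its -x face; a red push button in the centre of its top. It starts on the charging stand's floor, its axes parallel to the stand's.
- button_top (a point): Centre of the flat top (15 mm across) of the torch's red button, a blunt cone whose sloping sides cannot be gripped. Above the torch's top: 15 mm when out, 8 mm when latched in, 1 mm when fully pressed. A light touch (under 1.5 N) does not move it, so the height where the fingers meet it tells whether it is latched.
- click (a joint): Travel (m) of the push-push button: 0 out, 0.007 latched in, 0.014 fully down. Spring 2 N (out) to 5 N (down), catch up to 1.5 N more. A click is a full press and release. It starts out; its unseen catch has two phases: click 1 latches it, or click 1 does nothing (it comes out again) and click 2 latches it. A click on a latched button lets it out; the next latches again.
- stand: Fixed grey charging stand; origin at the centre of its underside. Floor plate 56 (x) x 82 (y) mm, 10 mm thick; the torch stands centred on it. Two upright cheeks, 32 mm long in x, 6 mm thick, 104 mm high, stand 63 mm apart along y beside the torch's narrow sides, so in here the torch can be gripped only across its 34 mm (along x).
- pocket: Fixed bamboo pocket; origin at the centre of its underside. Floor plate 66 (x) x 80 (y) mm, 8 mm thick. Two upright walls, 36 mm long in y, 7 mm thick, 103 mm high, inner faces at x = -21 and +21 mm. The torch fits with its 34 mm between them (y along the pocket's y, either way round), gripped across its 56 mm from the open y sides. Stowed, its origin is 8 mm above the pocket's.
- saucer: Bystander: clay pot saucer, 96 mm wide, 18 mm high; origin at the centre of its underside.
- canister: Bystander: aluminium battery canister, 44 mm wide, 78 mm high; origin at the centre of its underside.
- purse: Bystander: round pink hard plastic coin purse lying flat, 70 mm wide, 22 mm high; origin at the centre of its underside.
There are look-alikes about, which are no part of the job. There is more than one size of the pocket; the job needs the middle-sized.

How it is judged:
By the outcome, as a careful person would: the job done as asked, in the order asked, and still so for the second after the job is handed in, with the robot touching nothing.
It also fails if it takes over 72 s, if anything falls off the work surface, if the arm or the gripper's body presses on something with over 40 N, if the wrist force passes 120 N, or if a joint passes its speed limit or range.

### The arm

A 6-joint arm with a two-finger parallel gripper is mounted at the origin on the work surface. World frame = base frame: x ahead of the robot, y to its left, z up, the work surface at z = 0. Lengths are in m, angles in rad, forces in N, time in s.
With the tool pointing down it reaches from about 0.35 to 0.775 m from the base axis. Payload 5.5 kg.
Tool frame: the origin (TCP) lies at the very end of the fingers, on their centre line; the grasp point (between the pads) lies 19 mm behind it; z points along the fingers, y is the direction in which the jaws open and shut (so a half turn about z gives the same grasp; the last joint's range is limited). The gripper opens to 85 mm and grips with 20 to 120 N. Pads are 22 mm wide; open, the fingers measure 114 mm over their backs; the gripper's body (76 mm by 85 mm) begins 54 mm behind the grasp point. The pads swing forward as they close: fully open they stand 13 mm farther back than shut.
Start: joints at [1.114, 0.313, 0.046, 1.304, 0, 1.431], TCP at [0.179, 0.546, 0.231] pointing down, gripper open.
Joint ranges: [-2.76, 2.76], [-0.86, 1.69], [-1.03, 1.26], [-2.2, 2.34], [-1.47, 1.5], [-3.14, 3.14]. Speed limits (rad/s): [2.57, 2.57, 3.14, 3.14, 3.14, 3.14].

### API

Orientations are given as a unit quaternion [w, x, y, z].
In Python, from workcell import get_state, vision, workorder, silhouettes, tip_of gives the robot as it stands.
- The arm moves only by the shell command python3 -m inch 'ROWS' [FORCE]. ROWS is JSON, a list of rows, each a list of 7 numbers: the shift along the tool's x, y, z in cm, then the turn, a rotation vector about the tool's x, y, z in degrees, then the finger opening in cm, from 0 to 8.54. In form: [[dx, dy, dz, rx, ry, rz, hand], ...]. A call has 1 to 5 rows; each row shifts and turns the commanded pose from where the row before left it, along the tool's axes as they then stand; what a row does not reach is not made up. A row lasts 1/10 s, in which the tool goes at most 50 mm and 8.59 degrees, less where a joint would pass 70% of its speed; a pose out of reach is approached as far as the arm can. A call with a gripper value outside its range is refused whole. The fingers move at their own pace and stop on an object; FORCE is the grip in N (left out, the last holds). Time passes only in rows, so rows that do not move let the fingers close. It gives the time, the measured TCP pose, the force and the opening at its end, in the units of the state.
- get_state(): the state, without advancing time (a new reading comes with each control period).
- vision.read_camera(name): name is "scene" or "top" or "wrist"; returns a dict with "pixels" (400x640x3 uint8, red, green, blue), "depth" (400x640 float32, m along the optical axis (not along the pixel's ray), 0 where there is no reading), "mtx" (3x3 intrinsics, pixels), "k1" (the pictures are not rectified: a ray, as slopes to the right and down, at radius r is drawn at 1 + k1 r^2 times it, then the intrinsics apply), "T" (4x4, takes a point from camera to world coordinates); the wrist camera has in their place "tool_from_camera" (4x4, takes a point from camera to tool coordinates, whose origin is the TCP and whose axes are the flange's). Camera axes: x right, y up, looking along -z (the intrinsics and any distortion apply to the point x, -y, -z); pixel columns grow to the right and rows downward; lengths in m; the calibration is good to about 2 mm. A picture is of the moment at which its call begins: read the wrist's pose just before it.
- workorder.hand_in(): hands the job in, once; it reports no verdict.
Trained networks look in a picture, given as the dict that the camera call returned (one of the last four; its "shot" number tells which), for a name from the list of things; names that differ only in an ending like _2 or _b are one class to them, and where a whole thing is asked for, a point or a joint stands for the part that bears it (a point fixed in the world has none). Each returns a list of dicts, best first, with "confidence" (0 to 1); they miss things now and then, are a little off and sometimes report something else, mostly with a low value. They report only what shows in the picture. A call takes as long as a camera call. They do not tell look-alikes from the thing itself.
- silhouettes(picture, label): "mask" (400x640 bool, what is visible of it) and "location" ([column, row] in pixels, amid what is visible of it).
- tip_of(picture, label): "location" ([column, row] in pixels: a listed point, or the origin of a listed thing).
The state is a dict: "clock": time; "joint_pos": joint angles; "qvel": joint speeds; "tau": joint torques, N m; "tcp_pos": TCP position; "orientation": TCP orientation; "wrist_force": force on the tool from outside, world axes, zero at the start; "ft_torque": the same for the moment, N m; "finger_gap": finger opening in m.
Only numpy, scipy, OpenCV 4.12 (cv2) and the standard library are available. Lean on these libraries where they do the work, as an engineer would, in place of code of your own. Each camera call takes 0.05 s, during which the arm holds its last target.

## Working session

There is one attempt and no reset: what is moved stays moved. The work goes in short steps, Python scripts to look and compute and a shell command to move; the robot and the scene stay as the last step left them, time stands still between calls to the robot, and variables do not carry over. Pictures are saved under pics/ and viewed, and the job is handed in when it is done.

```bash
ls -la; mkdir -p pics; python3 - <<'E'
from workcell import get_state, vision
import cv2
print(get_state())
for n in("scene","top","wrist"):
    p=vision.read_camera(n); cv2.imwrite(f"pics/{n}0.png",p["pixels"][:,:,::-1]); print(n,p["mtx"],p["k1"],p.get("T"),p.get("tool_from_camera"),p["shot"])
E
```

```text
total 12
drwxr-xr-x  3 agent agent 4096 Dec  6 21:59 .
drwxr-xr-x 23 root  root  4096 Dec  6 21:59 ..
drwxr-xr-x  2 agent agent 4096 Dec  6 21:59 pics
{'clock': 0.0, 'joint_pos': array([1.11441550e+00, 3.14004729e-01, 4.50103035e-02, 1.30360926e+00,
       2.51799028e-05, 1.43120442e+00]), 'qvel': array([-0.0016657 ,  0.00141881,  0.00043375,  0.00048582, -0.00019166,
        0.00110254]), 'tau': array([ 9.51954353e-04, -4.80629289e+01,  2.98531240e+01,  1.93438400e-02,
        1.44398487e-04, -8.11577365e-06]), 'tcp_pos': array([0.17889776, 0.54593717, 0.23041922]), 'orientation': array([-2.77351922e-04,  1.57732915e-01,  9.87481398e-01, -8.60158332e-04]), 'wrist_force': array([-0.35519339, -0.41854236,  0.91275845]), 'ft_torque': array([ 0.05067732, -0.06918449, -0.04324639]), 'finger_gap': 0.08579417480755756}
scene [[373.31212979   0.         324.41751546]
 [  0.         373.31212979 196.38515223]
 [  0.           0.           1.        ]] -0.0024486139257456547 [[ 0.57831574 -0.61735287  0.53331636  1.05806038]
 [ 0.8156703   0.4253262  -0.39214741 -0.35119406]
 [ 0.01525991  0.
[... 188 characters left out ...]
          0.           1.        ]] -0.003399864256729684 [[-0.00641186  0.98865991 -0.15003492  0.45422584]
 [-0.99996915 -0.00701989 -0.00352329  0.02039063]
 [-0.00453657  0.1500077   0.98867442  0.96548269]
 [ 0.          0.          0.          1.        ]] None 2
wrist [[347.04605623   0.         315.13015476]
 [  0.         347.04605623 195.10740776]
 [  0.           0.           1.        ]] 0.0047037246169130565 None [[-5.94862451e-04  9.49964823e-01  3.12356336e-01  8.02028100e-02]
 [ 9.99999566e-01  3.41204256e-04  8.66734948e-04  2.66549738e-05]
 [ 7.16790400e-04  3.12356716e-01 -9.49964614e-01 -1.42781925e-01]
 [ 0.00000000e+00  0.00000000e+00  0.00000000e+00  1.00000000e+00]] 3
```

View pics/scene0.png

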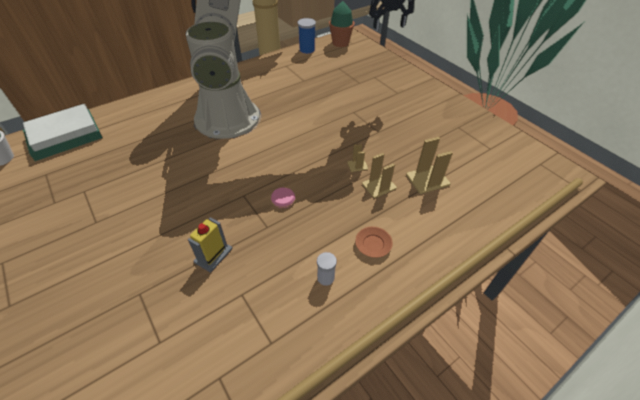

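View pics/top0.png

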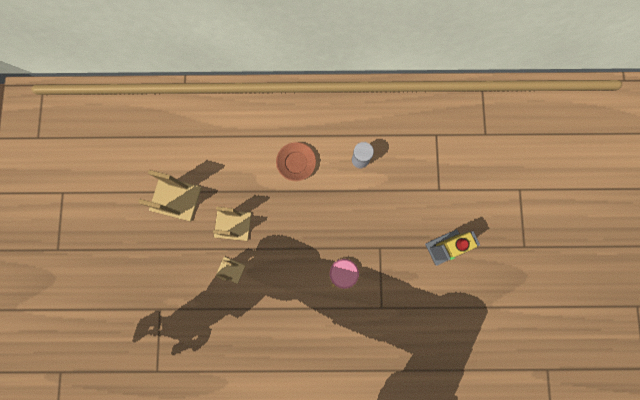

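View pics/wrist0.png

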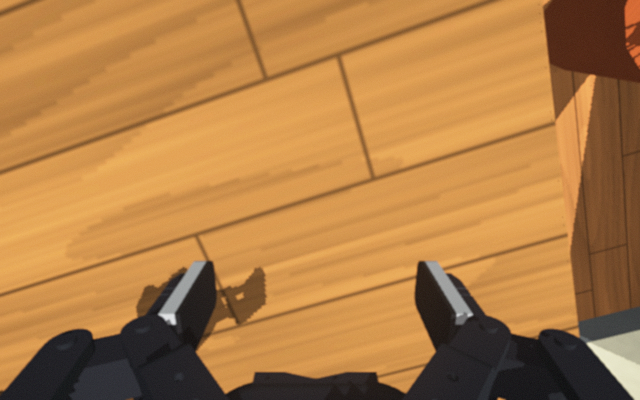

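The top view shows the torch in its stand at (455,245) and the three pockets: large (175,197), middle (233,225) and small (231,269). The saucer is at (297,161), the canister at (363,154) and the purse at (345,273). Next I measure them.

```bash
cat > h.py <<'E'
import numpy as np, cv2
from workcell import get_state, vision, workorder, silhouettes, tip_of
from scipy.spatial.transform import Rotation as R
def tcpT():
    s=get_state(); q=s["orientation"]; T=np.eye(4)
    T[:3,:3]=R.from_quat([q[1],q[2],q[3],q[0]]).as_matrix(); T[:3,3]=s["tcp_pos"]; return T
def rays(p,uv):
    uv=np.asarray(uv,float).reshape(-1,2); K=p["mtx"]
    d=(uv-[K[0,2],K[1,2]])/[K[0,0],K[1,1]]; x=d.copy()
    for _ in range(5): x=d/(1+p["k1"]*(x**2).sum(1,keepdims=True))
    return np.c_[x[:,0],-x[:,1],-np.ones(len(x))]
def camT(p,W=None): return p["T"] if p.get("T") is not None else W@p["tool_from_camera"]
def cloud(p,W=None):
    v,u=np.mgrid[0:400,0:640]; r=rays(p,np.c_[u.ravel(),v.ravel()])*p["depth"].reshape(-1,1)
    T=camT(p,W); P=r@T[:3,:3].T+T[:3,3]; P[p["depth"].ravel()==0]=np.nan
    return P.reshape(400,640,3)
def proj(p,X,W=None):
    T=camT(p,W); c=(np.atleast_2d(X)-T[:3,3])@T[:3,:3]; s=np.c_[c[:,0],-c[:,1]]/-c[:,2:3]
    s=s*(1+p["k1"]*(s**2).sum(1,keepdims=True)); return s@np.diag([p["mtx"][0,0],p["mtx"][1,1]])+[p["mtx"][0,2],p["mtx"][1,2]]
def at_z(p,uv,z,W=None):
    T=camT(p,W); r=rays(p,uv)@T[:3,:3].T; t=(z-T[2,3])/r[:,2]; return T[:3,3]+r*t[:,None]
E
python3 - <<'E'
from h import *
for cam in("top","scene"):
    p=vision.read_camera(cam); C=cloud(p)
    for l in("torch","button_top","stand","pocket","saucer","canister","purse"):
        for d in silhouettes(p,l):
            m=d["mask"]&np.isfinite(C[...,2]); P=C[m]; hi=P[P[:,2]>np.percentile(P[:,2],98)-.006]
            r=cv2.minAreaRect(P[:,:2].astype(np.float32)*1000); rh=cv2.minAreaRect(hi[:,:2].astype(np.float32)*1000)
            print(cam,l,round(d["confidence"],2),np.round(d["location"]),m.sum(),"z",np.round(np.percentile(P[:,2],[2,50,98]),3),"all",np.round(np.r_[r[0],r[1],r[2]],1),"hi",np.round(np.r_[rh[0],rh[1],rh[2]],1))
        for d in tip_of(p,l): print("   tip",l,round(d["confidence"],2),np.round(d["location"],1),np.round(at_z(p,d["location"],{"button_top":.125,"torch":.01}.get(l,0)),4))
    np.savez(f"pics/{cam}.npz",C=C,px=p["pixels"])
E
```

```text
top torch 0.74 [458. 242.] 588 z [0.008 0.108 0.124] all [ 491.4 -284.7   47.5   86.5   21.6] hi [ 493.3 -275.1   18.    17.2   13.7]
   tip torch 0.94 [448.3 241.3] [[ 0.5059 -0.2789  0.01  ]]
top button_top 0.58 [462. 242.] 98 z [0.108 0.121 0.126] all [ 492.5 -272.5   16.2   20.1   86.5] hi [ 493.7 -274.1   15.6   14.    30.1]
top button_top 0.42 [364. 154.] 427 z [0.01  0.076 0.08 ] all [712.1 -79.6  63.5  43.7   8.4] hi [701.9 -80.2  42.8  42.5  45.6]
   tip button_top 0.55 [463.2 243.3] [[ 0.4954 -0.2728  0.125 ]]
top stand 0.8 [442. 249.] 477 z [0.004 0.016 0.104] all [ 492.2 -272.8   54.8   80.9   23.8] hi [ 492.6 -273.2   31.4   74.3   24.5]
   tip stand 0.56 [444.5 251.5] [[ 0.483 -0.272  0.   ]]
top pocket 0.64 [233. 226.] 1070 z [-0.001  0.007  0.103] all [550.8 221.2  84.6  73.6  82. ] hi [547.7 220.4  34.9  56.1  83.9]
top pocket 0.61 [231. 269.] 455 z [0.    0.004 0.069] all [442.6 223.4  53.5  45.3  67.4] hi [444.7 222.5  23.3  36.2  67.3]
top pocket 0.58 [172. 199.] 1771 z [0.004 0.01  0.133] all [619.7 370.3 133.2  96.4  75.2] hi [610.7 356.8  46.8  72.   75.7]
   t
[... 1697 characters left out ...]
1.5  21.7  41.5  67.4]
   tip pocket 0.92 [356.9 165.3] [[0.4427 0.2229 0.    ]]
   tip pocket 0.81 [428.5 175.8] [[0.6008 0.3729 0.    ]]
scene saucer 0.79 [372. 240.] 898 z [0.004 0.012 0.019] all [696.4  72.1  92.9  94.1  34. ] hi [696.3  72.4  92.5  93.1  67.4]
   tip saucer 0.7 [373.2 246.7] [[0.7008 0.0698 0.    ]]
scene canister 0.74 [328. 268.] 528 z [0.006 0.074 0.08 ] all [684.2 -70.6  43.   89.5  61.4] hi [704.4 -81.2  42.5  41.2  55.4]
   tip canister 0.61 [326.3 276.1] [[ 0.701  -0.0775  0.    ]]
scene purse 0.56 [284. 200.] 389 z [0.008 0.021 0.025] all [438.6 -40.5  63.1  63.7   3. ] hi [436.9 -39.   60.9  59.4  85.3]
   tip purse 0.75 [282.6 202.8] [[ 0.4432 -0.0441  0.    ]]
```

```bash
cat >> h.py <<'E'
def togo(pos,jaw):
    """shift left in tool axes (cm), and turn about tool z (deg) to bring jaw axis to world angle `jaw` (mod 180)"""
    T=tcpT(); d=T[:3,:3].T@(np.array(pos)-T[:3,3])*100
    a=np.degrees(np.arctan2(T[1,1],T[0,1])); t=(jaw-a+90)%180-90
    tilt=T[:3,:3].T@np.array([0,0,-1]); s=get_state()
    print("t",round(s["clock"],2),"shift cm",np.round(d,2),"rz",round(-t,2),"jaw",round(a,2),"tilt",np.round(tilt[:2]*57.3,2),"q",np.round(s["joint_pos"],2),"F",np.round(s["wrist_force"],1),"gap",round(s["finger_gap"],4),"tcp",np.round(T[:3,3],4))
E
python3 -c "
from h import *
togo([.4935,-.274,.23],24.4)"
for i in 1 2 3 4; do python3 -m inch '[[-2.77,-3.4,0,0,0,0,8.5],[-2.77,-3.4,0,0,0,0,8.5],[-2.77,-3.4,0,0,0,0,8.5],[-2.77,-3.4,0,0,0,0,8.5],[-2.77,-3.4,0,0,0,0,8.5]]'; done
python3 -c "
from h import *
togo([.4935,-.274,.23],24.4)"
```

```text
t 1.65 shift cm [-55.43 -68.17   0.13] rz 47.45 jaw 71.85 tilt [-0. -0.] q [1.11 0.31 0.05 1.3  0.   1.43] F [-0.1 -0.6  0.7] gap 0.0856 tcp [0.1791 0.5464 0.2313]
clock: 2.15
tcp_pos: [0.2581, 0.3402, 0.2314]
orientation: [0.0, 0.157, 0.988, 0.0]
wrist_force: [0.2, 1.0, 0.3]
finger_gap: 0.085
clock: 2.65
tcp_pos: [0.3368, 0.1354, 0.2317]
orientation: [0.001, 0.158, 0.988, 0.0]
wrist_force: [1.5, 0.7, -0.0]
finger_gap: 0.0848
clock: 3.15
tcp_pos: [0.4155, -0.0696, 0.2316]
orientation: [0.001, 0.158, 0.987, 0.0]
wrist_force: [0.4, 0.9, 0.2]
finger_gap: 0.0851
clock: 3.65
tcp_pos: [0.4941, -0.2742, 0.2313]
orientation: [0.0, 0.158, 0.987, 0.0]
wrist_force: [1.1, 0.8, -0.1]
finger_gap: 0.0849
t 3.65 shift cm [0.07 0.   0.13] rz 47.42 jaw 71.82 tilt [ 0.02 -0.01] q [-0.65  0.29  0.02  1.3   0.   -0.33] F [ 1.1  0.8 -0.1] gap 0.0849 tcp [ 0.4941 -0.2742  0.2313]
```

```bash
python3 -m inch '[[0,0,0,0,0,8,8.5],[0,0,0,0,0,8,8.5],[0,0,0,0,0,8,8.5],[0,0,0,0,0,8,8.5],[0,0,0,0,0,8,8.5]]'
python3 -m inch '[[0,0,0,0,0,7.4,8.5],[0,0,0,0,0,0,8.5]]'
python3 - <<'E'
from h import *
togo([.4935,-.274,.23],24.4)
W=tcpT(); p=vision.read_camera("wrist"); C=cloud(p,W)
cv2.imwrite("pics/w1.png",p["pixels"][:,:,::-1])
for l in("torch","button_top","stand"):
    for d in silhouettes(p,l):
        m=d["mask"]&np.isfinite(C[...,2]); P=C[m]; hi=P[P[:,2]>np.percentile(P[:,2],98)-.006]
        rh=cv2.minAreaRect(hi[:,:2].astype(np.float32)*1000)
        print(l,round(d["confidence"],2),np.round(d["location"]),m.sum(),"z",np.round(np.percentile(P[:,2],[2,50,98]),3),"hi",np.round(np.r_[rh[0],rh[1],rh[2]],1))
        if l=="torch":
            t=P[abs(P[:,2]-.11)<.004]; r=cv2.minAreaRect(t[:,:2].astype(np.float32)*1000); print("toprect",np.round(np.r_[r[0],r[1],r[2]],1))
E
```

```text
clock: 4.15
tcp_pos: [0.4937, -0.2724, 0.2312]
orientation: [-0.0, 0.489, 0.873, 0.0]
wrist_force: [-0.2, -0.1, 0.6]
finger_gap: 0.085
clock: 4.35
tcp_pos: [0.4938, -0.2723, 0.2313]
orientation: [-0.0, 0.542, 0.841, 0.0]
wrist_force: [0.7, -0.6, -0.0]
finger_gap: 0.0848
t 4.35 shift cm [-0.14 -0.09  0.12] rz 0.03 jaw 24.43 tilt [-0. -0.] q [-0.65  0.29  0.02  1.3   0.    0.5 ] F [ 0.7 -0.6 -0. ] gap 0.0848 tcp [ 0.4938 -0.2723  0.2313]
torch 0.81 [311. 188.] 3122 z [0.079 0.11  0.126] hi [ 495.  -274.8   18.2   16.7    8.1]
toprect [ 495.  -275.5   34.    56.    22.7]
button_top 0.67 [315. 192.] 702 z [0.112 0.122 0.126] hi [ 494.9 -274.6   17.8   15.9   19.7]
stand 0.93 [312. 139.] 2057 z [0.009 0.016 0.105] hi [ 493.5 -274.8   30.8   75.3   23.3]
```

View pics/w1.png

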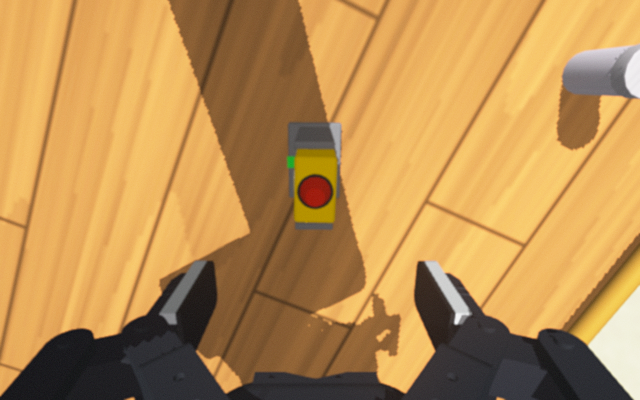

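The wrist view shows the torch at (315,188) between the jaws and aligned with them. Both cheeks are on the non-jaw sides. I'm descending.

```bash
python3 -m inch '[[-0.27,-0.05,2.5,0,0,0.6,8.5],[0,0,3,0,0,0,8.5],[0,0,3,0,0,0,8.5],[0,0,3,0,0,0,8.5],[0,0,2.5,0,0,0,8.5]]'
python3 -m inch '[[0,0,1.5,0,0,0,8.5],[0,0,0.8,0,0,0,8.5],[0,0,0,0,0,0,4.2],[0,0,0,0,0,0,3.7],[0,0,0,0,0,0,3.7]]' 30
python3 -m inch '[[0,0,0,0,0,0,2.5],[0,0,0,0,0,0,2.5],[0,0,0,0,0,0,2.5]]' 30
python3 -c "
from h import *
togo([.4945,-.275,.068],23.8)"
```

```text
clock: 5.05
tcp_pos: [0.494, -0.2746, 0.0897]
orientation: [-0.0, 0.545, 0.838, 0.0]
wrist_force: [0.2, 0.5, -1.0]
finger_gap: 0.0851
clock: 5.55
tcp_pos: [0.4952, -0.2756, 0.0695]
orientation: [0.001, 0.546, 0.838, -0.0]
wrist_force: [-0.7, 0.0, -0.7]
finger_gap: 0.0435
clock: 5.85
tcp_pos: [0.4952, -0.2757, 0.0695]
orientation: [0.001, 0.546, 0.838, -0.0]
wrist_force: [-0.1, -0.2, 7.1]
finger_gap: 0.0339
t 5.85 shift cm [ 0.09 -0.03  0.15] rz 0.05 jaw 23.85 tilt [ 0.12 -0.07] q [-0.65  0.39 -0.25  0.92 -0.    0.5 ] F [-0.1 -0.2  7.1] gap 0.0339 tcp [ 0.4952 -0.2757  0.0695]
```

```bash
python3 -m inch '[[0,0,0,0,0,0,2],[0,0,-0.5,0,0,0,2],[0,0,-1,0,0,0,2],[0,0,-1.5,0,0,0,2]]' 45
python3 -m inch '[[0,0,-2.5,0,0,0,2],[0,0,-2.5,0,0,0,2],[0,0,-2.5,0,0,0,2],[0,0,-1.5,0,0,0,2],[0,0,-1,0,0,0,2]]' 45
python3 - <<'E'
from h import *
togo([.56,.04,.19],-6.5)
p=vision.read_camera("scene"); cv2.imwrite("pics/s2.png",cv2.resize(p["pixels"][100:330,120:460,::-1],None,fx=2,fy=2))
E
```

```text
clock: 6.25
tcp_pos: [0.4934, -0.2742, 0.0978]
orientation: [-0.002, 0.546, 0.838, 0.0]
wrist_force: [-0.5, -0.9, -2.4]
finger_gap: 0.0338
clock: 6.75
tcp_pos: [0.4947, -0.2751, 0.2001]
orientation: [0.001, 0.546, 0.838, 0.0]
wrist_force: [0.1, -0.7, -1.8]
finger_gap: 0.0339
t 6.75 shift cm [26.18 18.72  0.99] rz 30.35 jaw 23.85 tilt [ 0.08 -0.05] q [-0.65  0.3  -0.04  1.22  0.    0.51] F [ 0.1 -0.7 -1.8] gap 0.0339 tcp [ 0.4947 -0.2751  0.2001]
```

View pics/s2.png

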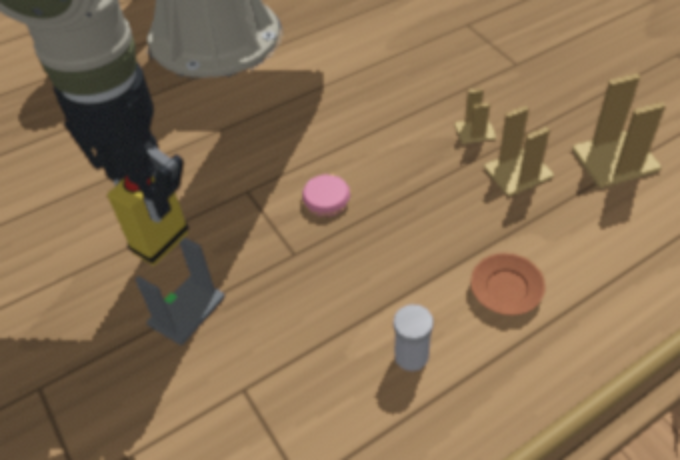

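The torch is lifted clear of the stand and gripped. I'm carrying it to bare table near (0.56, 0.04).

```bash
python3 -m inch '[[1.5,1.07,0,0,0,0,2],[2.8,2,0,0,0,0,2],[3,2.14,0,0,0,0,2],[3,2.14,0,0,0,0,2],[3,2.14,0,0,0,0,2]]'
python3 -m inch '[[3,2.14,0,0,0,0,2],[3,2.14,0,0,0,0,2],[3,2.14,0,0,0,0,2],[2.5,1.81,0,0,0,0,2],[1.4,1,0,0,0,0,2]]'
python3 -m inch '[[0,0,0,0,0,5,2],[0,0,0,0,0,7,2],[0,0,0,0,0,7,2],[0,0,0,0,0,7,2],[0,0,0,0,0,4.4,2]]'
python3 - <<'E'
from h import *
togo([.56,.04,.0595],-6.5)
p=vision.read_camera("scene"); C=cloud(p); cv2.imwrite("pics/s3.png",cv2.resize(p["pixels"][100:330,120:460,::-1],None,fx=2,fy=2))
for d in silhouettes(p,"torch"):
    P=C[d["mask"]]; print(d["confidence"],d["location"],np.nanpercentile(P[:,2],[2,10,50,98]))
E
```

```text
clock: 7.3
tcp_pos: [0.5269, -0.1134, 0.1974]
orientation: [-0.001, 0.546, 0.838, -0.0]
wrist_force: [-0.2, -1.2, -1.9]
finger_gap: 0.0333
clock: 7.8
tcp_pos: [0.5592, 0.0429, 0.1973]
orientation: [-0.001, 0.545, 0.839, -0.0]
wrist_force: [-0.7, 0.5, -2.4]
finger_gap: 0.0337
clock: 8.3
tcp_pos: [0.5589, 0.0405, 0.1972]
orientation: [-0.001, 0.748, 0.664, -0.001]
wrist_force: [-0.3, -0.0, -2.7]
finger_gap: 0.0335
t 8.3 shift cm [-0.04  0.14 13.77] rz -0.28 jaw -6.78 tilt [-0.    0.13] q [-0.07  0.3  -0.06  1.22  0.    1.62] F [-0.3 -0.  -2.7] gap 0.0335 tcp [0.5589 0.0405 0.1972]
0.71 [329.0, 172.2] [0.14256205 0.15071415 0.1874988  0.24026273]
```

View pics/s3.png

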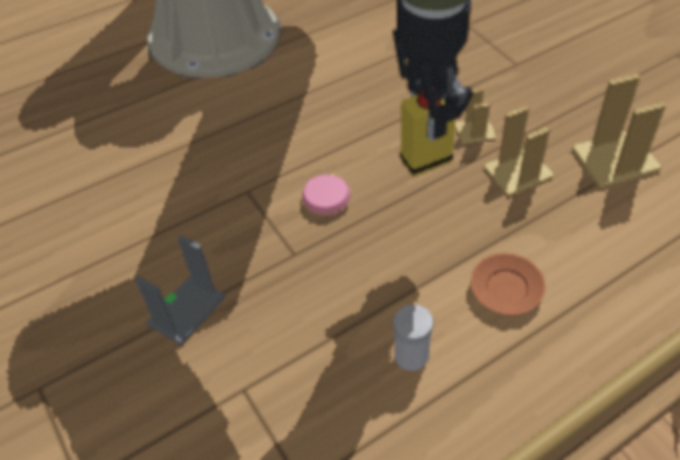

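```bash
python3 -m inch '[[0,0,2,0,0,0,2],[0,0,3,0,0,0,2],[0,0,3,0,0,0,2],[0,0,2.5,0,0,0,2],[0,0,1.5,0,0,0,2]]'
python3 -m inch '[[0,0,0.8,0,0,0,2],[0,0,0.3,0,0,0,2],[0,0,0.2,0,0,0,2],[0,0,0.2,0,0,0,2]]'
python3 -c "
from h import *
togo([.56,.04,.0595],-6.5)"
```

```text
clock: 8.9
tcp_pos: [0.5578, 0.0405, 0.0755]
orientation: [-0.002, 0.746, 0.666, -0.001]
wrist_force: [-0.8, 0.3, -2.0]
finger_gap: 0.0336
clock: 9.3
tcp_pos: [0.5605, 0.0403, 0.0641]
orientation: [0.001, 0.746, 0.666, 0.001]
wrist_force: [0.6, -0.5, -2.2]
finger_gap: 0.0332
t 9.3 shift cm [-0.04 -0.05  0.46] rz -0.03 jaw -6.53 tilt [-0.01 -0.1 ] q [-0.07  0.39 -0.27  0.91  0.    1.61] F [ 0.6 -0.5 -2.2] gap 0.0332 tcp [0.5605 0.0403 0.0641]
```

```bash
python3 -m inch '[[0,0,0.2,0,0,0,2],[0,0,0.1,0,0,0,2]]';python3 -m inch '[[0,0,0.1,0,0,0,2],[0,0,0.1,0,0,0,2]]'; python3 -m inch '[[0,0,0,0,0,0,2]]'
```

```text
clock: 9.5
tcp_pos: [0.56, 0.0403, 0.0607]
orientation: [0.0, 0.746, 0.666, 0.0]
wrist_force: [0.1, 1.3, -2.4]
finger_gap: 0.0335
clock: 9.7
tcp_pos: [0.56, 0.0404, 0.0596]
orientation: [0.0, 0.746, 0.666, 0.0]
wrist_force: [-5.0, 0.9, 11.8]
finger_gap: 0.0335
clock: 9.8
tcp_pos: [0.5599, 0.0404, 0.0596]
orientation: [0.0, 0.746, 0.666, 0.0]
wrist_force: [-3.2, 0.4, 6.4]
finger_gap: 0.0334
```

Contact is at z=0.0596, as predicted. I'm releasing and rising.

```bash
python3 -m inch '[[0,0,0,0,0,0,4],[0,0,0,0,0,0,5],[0,0,0,0,0,0,8],[0,0,0,0,0,0,8],[0,0,0,0,0,0,8]]'
python3 -m inch '[[0,0,-1.5,0,0,0,8],[0,0,-2.5,0,0,0,8],[0,0,-2.5,0,0,0,8],[0,0,-2.5,0,0,0,8],[0,0,-2,0,0,0,8]]'
python3 - <<'E'
from h import *
togo([.56,.04,.15],-6.5)
for cam in("wrist","top"):
    W=tcpT(); p=vision.read_camera(cam); C=cloud(p,W)
    cv2.imwrite(f"pics/{cam}4.png",p["pixels"][:,:,::-1])
    for l in("torch","button_top"):
      for d in silhouettes(p,l):
        P=C[d["mask"]]; P=P[np.isfinite(P[:,2])]; t=P[abs(P[:,2]-.1)<.004]; hi=P[P[:,2]>.111]
        for n,a in(("top",t),("btn",hi)):
            if len(a)>10:
                r=cv2.minAreaRect(a[:,:2].astype(np.float32)*1000); print(cam,l,n,len(a),round(np.median(a[:,2]),4),np.round(np.r_[r[0],r[1],r[2]],1))
E
```

```text
clock: 10.3
tcp_pos: [0.5597, 0.0403, 0.0582]
orientation: [-0.0, 0.746, 0.666, 0.0]
wrist_force: [0.6, 0.0, -0.2]
finger_gap: 0.08
clock: 10.8
tcp_pos: [0.56, 0.0403, 0.1698]
orientation: [0.0, 0.746, 0.666, 0.0]
wrist_force: [0.1, 0.5, -1.1]
finger_gap: 0.0805
t 10.8 shift cm [-0.03 -0.    1.98] rz -0.05 jaw -6.55 tilt [-0.01 -0.07] q [-0.07  0.31 -0.11  1.15  0.    1.61] F [ 0.1  0.5 -1.1] gap 0.0805 tcp [0.56   0.0403 0.1698]
wrist torch top 3141 0.1002 [560.3  40.5  56.   33.7  82.1]
wrist torch btn 594 0.115 [560.   40.9  17.2  16.4  29.3]
wrist button_top top 136 0.1026 [560.6  42.1  21.1  24.3  73. ]
wrist button_top btn 589 0.115 [560.   41.   17.2  16.3  28.4]
```

View pics/wrist4.png

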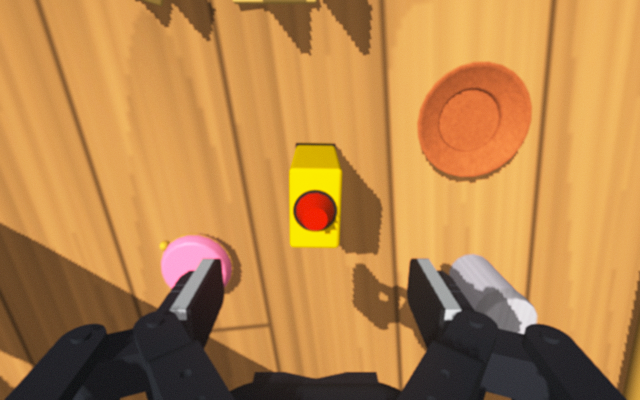

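The torch stands at (0.560, 0.0405) with its long axis at about 83°, and the button is out at z=0.115. I'm closing the fingers and turning -90° for the press and the later regrip.

```bash
python3 -m inch '[[0,0,0,0,0,-8,0],[0,0,0,0,0,-8,0],[0,0,0,0,0,-8,0],[0,0,0,0,0,-8,0],[0,0,0,0,0,-8,0]]' 30
python3 -m inch '[[0,0,0,0,0,-8,0],[0,0,0,0,0,-8,0],[0,0,0,0,0,-8,0],[0,0,0,0,0,-8,0],[0,0,0,0,0,-8,0]]'
python3 -m inch '[[0,0,0,0,0,-8,0],[0,0,0,0,0,-2.4,0],[0,0,2,0,0,0,0],[0,0,1.5,0,0,0,0],[0,0,0.9,0,0,0,0]]'
python3 -m inch '[[0,0,0.3,0,0,0,0],[0,0,0,0,0,0,0]]'
python3 -c "
from h import *
togo([.56,.041,.115],83.2)"
```

```text
clock: 11.6
tcp_pos: [0.5587, 0.0404, 0.1666]
orientation: [-0.001, 0.471, 0.882, -0.001]
wrist_force: [-0.5, 0.3, 0.3]
finger_gap: 0.0068
clock: 12.1
tcp_pos: [0.5588, 0.0404, 0.1666]
orientation: [-0.001, 0.141, 0.99, -0.0]
wrist_force: [-0.0, 0.0, 0.1]
finger_gap: 0.0001
clock: 12.6
tcp_pos: [0.558, 0.0404, 0.1216]
orientation: [-0.002, 0.054, 0.999, 0.0]
wrist_force: [-0.1, 0.5, -0.8]
finger_gap: 0.0
clock: 12.8
tcp_pos: [0.5592, 0.0404, 0.1205]
orientation: [-0.001, 0.054, 0.999, 0.0]
wrist_force: [0.2, -0.1, 0.5]
finger_gap: -0.0001
t 12.8 shift cm [-0.08  0.07  0.55] rz 0.65 jaw 83.85 tilt [-0.09 -0.  ] q [-0.07  0.34 -0.19  1.04  0.    0.04] F [ 0.2 -0.1  0.5] gap -0.0001 tcp [0.5592 0.0404 0.1205]
```

```bash
python3 -m inch '[[-0.05,0.05,0.3,0,0,0,0],[0,0,0.3,0,0,0,0],[0,0,0.2,0,0,0,0]]'; python3 -m inch '[[0,0,0.3,0,0,0,0],[0,0,0.3,0,0,0,0],[0,0,0.3,0,0,0,0],[0,0,0.2,0,0,0,0]]'; python3 -m inch '[[0,0,0,0,0,0,0]]'
```

```text
clock: 13.1
tcp_pos: [0.5608, 0.0408, 0.1137]
orientation: [0.001, 0.054, 0.999, 0.0]
wrist_force: [0.7, 0.7, 1.9]
finger_gap: -0.0001
clock: 13.5
tcp_pos: [0.5608, 0.0408, 0.1025]
orientation: [0.001, 0.054, 0.999, 0.0]
wrist_force: [1.1, 0.4, 5.1]
finger_gap: 0.0001
clock: 13.6
tcp_pos: [0.5606, 0.0408, 0.1023]
orientation: [0.0, 0.054, 0.999, 0.0]
wrist_force: [0.6, 0.3, 4.9]
finger_gap: -0.0002
```

```bash
python3 -m inch '[[0,0,0.2,0,0,0,0],[0,0,0.1,0,0,0,0]]'; python3 -m inch '[[0,0,0.1,0,0,0,0],[0,0,0,0,0,0,0]]'
```

```text
clock: 13.8
tcp_pos: [0.5611, 0.0407, 0.1009]
orientation: [0.001, 0.054, 0.999, 0.0]
wrist_force: [-3.4, 0.5, 17.7]
finger_gap: 0.0002
clock: 14.0
tcp_pos: [0.5615, 0.0407, 0.1009]
orientation: [0.002, 0.054, 0.999, -0.0]
wrist_force: [-4.0, 1.0, 17.7]
finger_gap: 0.0004
```

Bottomed out at z=0.1009, with the force jumping to 17.7 N. I'm releasing and then looking.

```bash
python3 -m inch '[[0,0,-0.6,0,0,0,0],[0,0,-0.6,0,0,0,0],[0,0,-0.8,0,0,0,0],[0,0,-2,0,0,0,0],[0,0,-3,0,0,0,0]]'
cat > look.py <<'E'
from h import *
togo([.56,.041,.115],83.2)
for cam in("wrist","scene"):
    W=tcpT(); p=vision.read_camera(cam); C=cloud(p,W)
    cv2.imwrite(f"pics/{cam}_{get_state()['clock']:.2f}.png",p["pixels"][:,:,::-1]); 
    for l in("torch","button_top"):
      for d in silhouettes(p,l)[:1]:
        P=C[d["mask"]]; P=P[np.isfinite(P[:,2])]; print(cam,l,round(d["confidence"],2),"z98,max",np.round(np.percentile(P[:,2],[50,98,100]),4))
        t=P[abs(P[:,2]-.1)<.004]
        if len(t)>50: r=cv2.minAreaRect(t[:,:2].astype(np.float32)*1000); print("top",len(t),np.round(np.r_[r[0],r[1],r[2]],1))
        red=d["mask"]&(p["pixels"][...,0]>120)&(p["pixels"][...,1]<60)
        R_=C[red]; R_=R_[np.isfinite(R_[:,2])]
        if len(R_): print(" red",len(R_),"z pct",np.round(np.percentile(R_[:,2],[10,50,75,90,98]),4),np.round(R_[R_[:,2]>np.percentile(R_[:,2],98)-.003].mean(0),4))
E
python3 look.py; ls pics
```

```text
clock: 14.5
tcp_pos: [0.5582, 0.0408, 0.1668]
orientation: [-0.003, 0.054, 0.999, 0.0]
wrist_force: [0.2, 0.1, -0.2]
finger_gap: 0.0003
t 14.5 shift cm [-0.21  0.04  5.18] rz 0.64 jaw 83.84 tilt [-0.33  0.01] q [-0.07  0.31 -0.11  1.15 -0.    0.04] F [ 0.2  0.1 -0.2] gap 0.0003 tcp [0.5582 0.0408 0.1668]
wrist torch 0.83 z98,max [0.0997 0.109  0.1106]
top 3575 [559.6  40.8  56.3  33.9  82.8]
 red 797 z pct [0.1013 0.1079 0.1087 0.1092 0.1097] [0.5595 0.0408 0.1085]
wrist button_top 0.65 z98,max [0.1081 0.1097 0.1106]
top 136 [557.5  39.6  14.5  19.6  20.4]
 red 697 z pct [0.1028 0.1081 0.1088 0.1093 0.1097] [0.5594 0.0407 0.1085]
scene torch 0.69 z98,max [0.07   0.1076 0.1116]
top 190 [560.4  38.2  54.3  33.5  83.6]
 red 10 z pct [0.1052 0.1074 0.1089 0.1092 0.1104] [0.5642 0.0382 0.109 ]
scene button_top 0.43 z98,max [0.1067 0.1109 0.1116]
 red 10 z pct [0.1052 0.1074 0.1089 0.1092 0.1104] [0.5642 0.0382 0.109 ]
s2.png
s3.png
scene.npz
scene0.png
scene_14.70.png
top.npz
top0.png
top4.png
w1.png
wrist0.png
wrist4.png
wrist_14.55.png
```

The button top now rests at z≈0.108, 8 mm above the torch's top, so it latched on the first click. I'm regripping across the 56 mm side.

```bash
python3 -m inch '[[0,0,0,0,0,0.6,8.5],[0,0,0,0,0,0,8.5],[0,0,0,0,0,0,8.5],[0,0,0,0,0,0,8.5],[0,0,0,0,0,0,8.5]]'
python3 -m inch '[[0,0,0,0,0,0,8.5],[0,0,0,0,0,0,8.5]]'
python3 -c "
from h import *
togo([.56,.0408,.058],83.2)"
```

```text
clock: 15.3
tcp_pos: [0.5602, 0.0408, 0.1682]
orientation: [-0.0, 0.059, 0.998, 0.0]
wrist_force: [0.0, -0.3, 0.2]
finger_gap: 0.0727
clock: 15.5
tcp_pos: [0.5603, 0.0408, 0.1683]
orientation: [0.0, 0.059, 0.998, 0.0]
wrist_force: [0.2, -0.5, -0.7]
finger_gap: 0.0849
t 15.5 shift cm [ 0.03  0.   11.03] rz 0.05 jaw 83.25 tilt [ 0.01 -0.  ] q [-0.07  0.31 -0.11  1.15  0.    0.05] F [ 0.2 -0.5 -0.7] gap 0.0849 tcp [0.5603 0.0408 0.1683]
```

View pics/wrist_14.55.png

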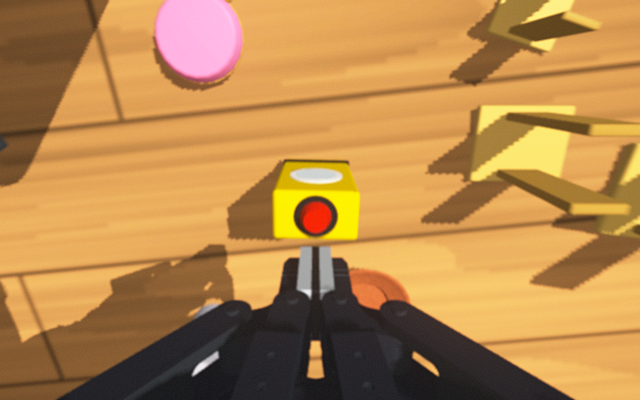

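The picture shows the torch upright at (316,205), square to the tool, with the button sitting in its dark rim. I'm descending to regrip.

```bash
python3 -m inch '[[0,0,1.5,0,0,0,8.5],[0,0,2.5,0,0,0,8.5],[0,0,2.5,0,0,0,8.5],[0,0,2.5,0,0,0,8.5],[0,0,1.2,0,0,0,8.5]]'
python3 -m inch '[[0,0,0.8,0,0,0,8.5],[0,0,0,0,0,0,6.4],[0,0,0,0,0,0,6],[0,0,0,0,0,0,5.8],[0,0,0,0,0,0,4.5]]' 30
python3 -m inch '[[0,0,0,0,0,0,4.2],[0,0,0,0,0,0,4.2],[0,0,0,0,0,0,4.2],[0,0,0,0,0,0,4.2]]' 45
python3 -c "
from h import *
togo([.548,.220,.18],83.5)"
```

```text
clock: 16.0
tcp_pos: [0.5588, 0.0409, 0.0642]
orientation: [-0.002, 0.059, 0.998, 0.0]
wrist_force: [-0.3, 0.6, -0.1]
finger_gap: 0.0852
clock: 16.5
tcp_pos: [0.5614, 0.0407, 0.0596]
orientation: [0.001, 0.059, 0.998, -0.0]
wrist_force: [0.5, -1.0, 3.1]
finger_gap: 0.0563
clock: 16.9
tcp_pos: [0.5614, 0.0406, 0.0597]
orientation: [0.001, 0.059, 0.998, 0.0]
wrist_force: [0.3, -0.0, 5.7]
finger_gap: 0.0552
t 16.9 shift cm [  3.41  17.66 -12.04] rz -0.25 jaw 83.25 tilt [ 0.16 -0.01] q [-0.07  0.4  -0.27  0.9   0.    0.05] F [ 0.3 -0.   5.7] gap 0.0552 tcp [0.5614 0.0406 0.0597]
```

```bash
python3 -m inch '[[0,0,-0.5,0,0,0,4.2],[0,0,-1.5,0,0,0,4.2],[0,0,-2.5,0,0,0,4.2],[0,0,-3,0,0,0,4.2],[0,0,-3,0,0,0,4.2]]'
python3 -m inch '[[0,0,-2.5,0,0,0,4.2],[0,0,-0.5,0,0,0,4.2],[0,3,0,0,0,0,4.2],[0,3,0,0,0,0,4.2]]'
python3 -m inch '[[0,1,0,0,0,-0.25,4.2],[0,0,0,0,0,0,4.2],[0,0,0,0,0,0,4.2]]'
cat > look2.py <<'E'
from h import *
togo([.548,.220,.18],83.5)
for cam in("wrist","scene","top"):
    W=tcpT(); p=vision.read_camera(cam); C=cloud(p,W)
    cv2.imwrite(f"pics/{cam}_{get_state()['clock']:.2f}.png",p["pixels"][:,:,::-1]); print(cam,get_state()['clock'])
    # wall tops of the middle pocket: by height and region
    m=(abs(C[...,2]-.103)<.003)&(abs(C[...,0]-.548)<.06)&(abs(C[...,1]-.22)<.05)
    P=C[m]
    if len(P)>20: r=cv2.minAreaRect(P[:,:2].astype(np.float32)*1000); print(" walls",len(P),np.round(np.r_[r[0],r[1],r[2]],1))
    for d in silhouettes(p,"torch")[:1]:
        P=C[d["mask"]]; P=P[np.isfinite(P[:,2])]; print(" torch",d["location"],np.round(np.percentile(P[:,2],[1,5,50,90,98]),4))
        z=np.percentile(P[:,2],90)
        for a in np.arange(z-.02,z+.02,.004):
            t=P[abs(P[:,2]-a)<.002]
            if len(t)>150: r=cv2.minAreaRect(t[:,:2].astype(np.float32)*1000); print("  z",round(a,3),len(t),np.round(np.r_[r[0],r[1],r[2]],1))
E
python3 look2.py
```

```text
clock: 17.4
tcp_pos: [0.5592, 0.0409, 0.1637]
orientation: [-0.001, 0.059, 0.998, 0.0]
wrist_force: [0.5, -1.1, -2.1]
finger_gap: 0.0557
clock: 17.8
tcp_pos: [0.5668, 0.1003, 0.1923]
orientation: [-0.001, 0.06, 0.998, 0.0]
wrist_force: [1.0, -0.3, -2.3]
finger_gap: 0.0559
clock: 18.1
tcp_pos: [0.5678, 0.1099, 0.1922]
orientation: [-0.001, 0.057, 0.998, -0.0]
wrist_force: [1.2, -0.1, -1.2]
finger_gap: 0.0559
t 18.1 shift cm [ 3.21 10.72  1.22] rz 0.02 jaw 83.52 tilt [-0.1   0.05] q [ 0.05  0.33 -0.02  1.22 -0.    0.17] F [ 1.2 -0.1 -1.2] gap 0.0559 tcp [0.5678 0.1099 0.1922]
wrist 18.15
 walls 1147 [548.4 220.8  36.4  55.9  83.4]
 torch [311.7, 282.3] [0.1408 0.1563 0.2317 0.2352 0.2414]
  z 0.215 717 [552.7 111.9  59.8   9.   83. ]
  z 0.219 737 [550.8 113.9  57.6   7.3  76.7]
  z 0.223 826 [550.6 113.9  57.3   7.4  77. ]
  z 0.227 875 [550.7 113.3  56.1   7.2  76.7]
  z 0.231 7699 [566.5 110.1  56.   35.4  83.1]
  z 0.235 3159 [565.7 110.   52.1  31.4  83.7]
  z 0.239 1293 [565.6 110.4  17.   16.9  36.9]
  z 0.243 643 [566.2 110.3  14.5  14.6  68.2]
scene 18.25
 walls 57 [549.6 219.5  36.9  56.4  84.1]
 torch [359.8, 159.9] [0.1383 0.1435 0.1927 0.2334 0.2406]
top 18.35
 torch [282.6, 211.9] [0.1508 0.1527 0.2005 0.2312 0.2323]
```

```bash
python3 -m inch '[[0.6,2,0,0,0,0,4.2],[0.8,2.8,0,0,0,0,4.2],[0.8,2.8,0,0,0,0,4.2],[0.6,2.2,0,0,0,0,4.2],[0.25,0.9,0,0,0,0,4.2]]'
python3 -m inch '[[0,0,0,0,0,0,4.2],[0,0,0,0,0,0,4.2]]'
python3 -c "
from h import *
togo([.5497,.2205,.0677],83.5)"; python3 look2.py
```

```text
clock: 18.9
tcp_pos: [0.5499, 0.2215, 0.1934]
orientation: [0.0, 0.056, 0.998, 0.0]
wrist_force: [0.5, -0.7, -1.9]
finger_gap: 0.0556
clock: 19.1
tcp_pos: [0.5504, 0.2193, 0.1933]
orientation: [0.0, 0.057, 0.998, -0.0]
wrist_force: [-0.0, -1.3, -2.0]
finger_gap: 0.0557
t 19.1 shift cm [ 0.09  0.11 12.56] rz -0.02 jaw 83.48 tilt [0.01 0.03] q [ 0.24  0.36  0.02  1.23 -0.    0.36] F [-0.  -1.3 -2. ] gap 0.0557 tcp [0.5504 0.2193 0.1933]
t 19.1 shift cm [0.25 0.04 1.33] rz -0.02 jaw 83.48 tilt [0.01 0.03] q [ 0.24  0.36  0.02  1.23 -0.    0.36] F [-0.  -1.3 -2. ] gap 0.0557 tcp [0.5504 0.2193 0.1933]
wrist 19.15
 walls 534 [524.3 223.8  35.2   7.   83.6]
 torch [312.9, 278.4] [0.1411 0.1566 0.2327 0.2363 0.2424]
  z 0.216 710 [532.9 219.6  57.6   7.7  89.6]
  z 0.22 738 [533.4 223.2  57.4   7.   77.1]
  z 0.224 798 [532.9 219.8  57.    7.   89.1]
  z 0.228 915 [538.2 224.3  60.5  24.9  64.1]
  z 0.232 7847 [548.9 219.6  56.   34.8  83. ]
  z 0.236 3010 [548.3 219.2  52.4  31.1  82.4]
  z 0.24 1326 [548.4 219.7  16.7  16.7  29.9]
  z 0.244 596 [548.8 219.5  14.7  14.7  20.3]
scene 19.25
 walls 41 [550.  220.1  35.7  56.8  80.4]
 torch [389.0, 139.5] [0.136  0.1409 0.1882 0.2332 0.2389]
top 19.35
 walls 45 [523.6 223.7  34.6   6.8  84.5]
 torch [224.1, 220.2] [0.0062 0.1447 0.2002 0.2317 0.2567]
```

The torch is within about 1 mm of the pocket centre, in line with the walls. I'm making a small correction and descending.

```bash
python3 -m inch '[[0.03,0.11,1,0,0,0,4.2],[0,0,2,0,0,0,4.2],[0,0,2,0,0,0,4.2],[0,0,2,0,0,0,4.2]]'
python3 -m inch '[[0,0,2,0,0,0,4.2],[0,0,1.5,0,0,0,4.2],[0,0,0.9,0,0,0,4.2],[0,0,0.3,0,0,0,4.2]]'
python3 -c "
from h import *
togo([.5497,.2205,.0677],83.5)"
```

```text
clock: 19.8
tcp_pos: [0.5499, 0.221, 0.1219]
orientation: [-0.0, 0.057, 0.998, 0.0]
wrist_force: [-0.6, 0.3, -3.0]
finger_gap: 0.0557
clock: 20.2
tcp_pos: [0.5492, 0.2209, 0.0748]
orientation: [-0.001, 0.057, 0.998, -0.0]
wrist_force: [0.2, -0.3, -2.1]
finger_gap: 0.0553
t 20.2 shift cm [-0.06 -0.03  0.71] rz -0.01 jaw 83.49 tilt [-0.13  0.04] q [ 0.25  0.44 -0.17  0.97  0.    0.36] F [ 0.2 -0.3 -2.1] gap 0.0553 tcp [0.5492 0.2209 0.0748]
```

```bash
python3 -m inch '[[0,0,0.2,0,0,0,4.2],[0,0,0.1,0,0,0,4.2],[0,0,0.1,0,0,0,4.2]]'; python3 -m inch '[[0,0,0.1,0,0,0,4.2],[0,0,0.1,0,0,0,4.2]]';python3 -m inch '[[0,0,0.1,0,0,0,4.2],[0,0,0,0,0,0,4.2]]'
```

```text
clock: 20.5
tcp_pos: [0.5507, 0.2213, 0.0731]
orientation: [0.001, 0.057, 0.998, 0.0]
wrist_force: [0.5, -0.0, -1.4]
finger_gap: 0.0554
clock: 20.7
tcp_pos: [0.5504, 0.2213, 0.0707]
orientation: [0.0, 0.057, 0.998, 0.0]
wrist_force: [0.4, 0.3, -1.9]
finger_gap: 0.0555
clock: 20.9
tcp_pos: [0.55, 0.2212, 0.0692]
orientation: [-0.0, 0.057, 0.998, 0.0]
wrist_force: [-0.5, -0.2, -2.2]
finger_gap: 0.0557
```

```bash
python3 -m inch '[[0,0,0.1,0,0,0,4.2],[0,0,0,0,0,0,4.2]]'; python3 -m inch '[[0,0,0.1,0,0,0,4.2],[0,0,0,0,0,0,4.2]]'
```

```text
clock: 21.1
tcp_pos: [0.5501, 0.2212, 0.0682]
orientation: [-0.0, 0.057, 0.998, 0.0]
wrist_force: [0.1, 0.5, -2.4]
finger_gap: 0.0556
clock: 21.3
tcp_pos: [0.5502, 0.2212, 0.0677]
orientation: [0.0, 0.057, 0.998, 0.0]
wrist_force: [-0.9, -0.7, 1.5]
finger_gap: 0.0555
```

Contact is at 0.0677, as predicted. I'm releasing.

```bash
python3 -m inch '[[0,0,0.03,0,0,0,4.2],[0,0,0,0,0,0,5.8],[0,0,0,0,0,0,6.4],[0,0,0,0,0,0,8.5],[0,0,0,0,0,0,8.5]]'
python3 -m inch '[[0,0,0,0,0,0,8.5],[0,0,-1,0,0,0,8.5],[0,0,-2,0,0,0,8.5],[0,0,-2.5,0,0,0,8.5],[0,0,-3,0,0,0,8.5]]'
python3 -m inch '[[0,0,-3,0,0,0,8.5],[0,0,-1,0,0,0,8.5],[0,0,0,0,0,0,8.5],[0,0,0,0,0,0,8.5]]'
cat > look3.py <<'E'
from h import *
togo([.548,.220,.18],83.5)
for cam in("wrist","scene","top"):
    W=tcpT(); p=vision.read_camera(cam); C=cloud(p,W)
    n=f"pics/{cam}_{get_state()['clock']:.2f}.png"; cv2.imwrite(n,p["pixels"][:,:,::-1]); print(n)
    near=(abs(C[...,0]-.548)<.06)&(abs(C[...,1]-.22)<.06)
    px=p["pixels"].astype(int); red=near&(px[...,0]>110)&(px[...,1]<60)&(C[...,2]>.1)
    P=C[red]
    if len(P): print(" red",len(P),np.round(np.percentile(P[:,2],[10,50,75,90,98]),4),np.round(P[P[:,2]>np.percentile(P[:,2],50)].mean(0),4))
    for d in silhouettes(p,"torch")[:1]:
        P=C[d["mask"]&near]; print(" torch",round(d["confidence"],2),np.round(np.percentile(P[:,2],[1,5,50,98]),4)); t=P[abs(P[:,2]-.108)<.003]
        if len(t)>50: r=cv2.minAreaRect(t[:,:2].astype(np.float32)*1000); print("  top",len(t),round(np.median(t[:,2]),4),np.round(np.r_[r[0],r[1],r[2]],1))
        m=(abs(C[...,2]-.102)<.004)&near&~cv2.dilate(d["mask"].astype(np.uint8),np.ones((3,3))).astype(bool)
        P=C[m]
        if len(P)>20: r=cv2.minAreaRect(P[:,:2].astype(np.float32)*1000); print(" walls",len(P),np.round(np.r_[r[0],r[1],r[2]],1))
    for l in("saucer","canister","purse"):
        for d in silhouettes(p,l)[:1]:
            P=C[d["mask"]]; P=P[np.isfinite(P[:,2])]; hi=P[P[:,2]>np.percentile(P[:,2],98)-.006]; r=cv2.minAreaRect(hi[:,:2].astype(np.float32)*1000); print(" ",l,round(d["confidence"],2),np.round(r[0],1),round(np.percentile(P[:,2],98),3))
E
python3 look3.py
```

```text
clock: 21.8
tcp_pos: [0.5502, 0.2212, 0.0669]
orientation: [0.0, 0.057, 0.998, 0.0]
wrist_force: [0.3, -1.0, -0.1]
finger_gap: 0.0848
clock: 22.3
tcp_pos: [0.5495, 0.221, 0.1528]
orientation: [-0.001, 0.057, 0.998, -0.0]
wrist_force: [0.7, 0.3, 0.9]
finger_gap: 0.0848
clock: 22.7
tcp_pos: [0.5497, 0.2211, 0.1913]
orientation: [-0.0, 0.057, 0.998, -0.0]
wrist_force: [0.3, -0.5, -0.1]
finger_gap: 0.0848
t 22.7 shift cm [ 0.16 -0.13  1.13] rz -0.0 jaw 83.5 tilt [-0.04  0.01] q [0.25 0.36 0.02 1.23 0.   0.36] F [ 0.3 -0.5 -0.1] gap 0.0848 tcp [0.5497 0.2211 0.1913]
pics/wrist_22.75.png
 red 691 [0.1096 0.1159 0.1167 0.1172 0.1178] [0.549  0.2209 0.118 ]
 torch 0.93 [0.0251 0.0754 0.1082 0.1171]
  top 3088 0.1083 [549.  221.3  55.8  33.9  82.8]
 walls 1006 [548.6 221.2  35.9  55.6  83.7]
  saucer 0.91 [646.6 122.5] 0.019
  canister 0.8 [693.9 -87.3] 0.079
  purse 0.79 [439.6 -21. ] 0.024
pics/scene_23.00.png
 red 8 [0.1141 0.1151 0.1155 0.1158 0.1161] [0.554  0.2187 0.1156]
 torch 0.71 [0.0139 0.021  0.0927 0.1158]
  top 138 0.1079 [550.3 218.4  55.2  31.1  83.2]
 walls 39 [547.7 220.7  33.3  59.   83.1]
  saucer 0.71 [696.4  72.2] 0.02
  canister 0.57 [703.6 -81.8] 0.08
  purse 0.68 [437.6 -39.3] 0.025
pics/top_23.25.png
 red 15 [0.1095 0.1155 0.2697 0.2713 0.2733] [0.5303 0.19   0.2485]
 torch 0.56 [0.0153 0.0247 0.1042 0.1134]
  top 130 0.1071 [539.6 222.   53.8  15.7  82.8]
 walls 43 [530.1 230.4  47.3  23.7  41. ]
  saucer 0.85 [695.9  72.7] 0.018
  canister 0.62 [701.6 -81. ] 0.08
  purse 0.74 [434.8 -38.3] 0.024
```

View pics/wrist_22.75.png

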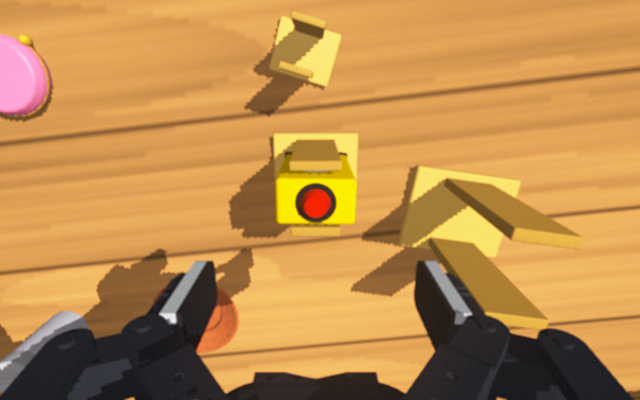

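```bash
python3 -c "
from workcell import workorder
print(workorder.hand_in())"
```

```text
the job is handed in; nothing more can be done
None
```

The torch is stowed upright in the middle-sized pocket with its button latched, and the job was handed in at about 23 s of the 72 s allowed. I lifted it from the stand across its 34 mm side and set it down standing on the bare ledge. I let go there and clicked the button once; it bottomed at 17.7 N and latched. I then regripped across the 56 mm side and lowered the torch into the pocket.

**Last checks, with the gripper clear:**
- **Position:** the wrist camera puts the torch within about 0.5 mm of the pocket centre and about 1° of its axis. Its top is at z = 0.108, so it rests on the pocket floor.
- **Button:** its top is at about z = 0.116, 8 mm above the torch, so it is still latched in.
- **Bystanders:** the scene and top cameras show the saucer, canister and purse where they started, to within 1 to 2 mm.

**Checks that disagreed:**
- **Wrist view of the bystanders:** its coordinates for them were up to about 7 cm off. They were cut off or hidden behind the fingers in that view, so I set those readings aside.
- **Top and scene views of the torch:** the top camera's torch position was off by about 9 mm because the gripper partly hid the torch. The scene camera's was off by about 3 mm.

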